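Tip the slide case onto its feet and park it against the end stop

TASK

The wooden slide case is standing on end. Without lifting it, tip it over gently onto its four rubber feet so that it lies lid up, then slide it lengthwise, top end first, between the two guide rails of the parking bay until you feel it press lightly but definitely against the end stop, and leave it touching there. The stop is held only by friction and has been set on purpose: it must not be pushed back. Leave everything else on the bench where it is.

Things in the scene. Friction and masses are not known exactly. Their poses are not given: they have to be found in the camera images.
- case_center (a point): centre of the plain wooden slide case: closed box 110 x 75 x 150 mm plus feet, 0.35 to 0.7 kg, too thick to grip, starting upright on a 110 x 75 mm end in front of the bay's mouth. Own z: from foot end to top end (150 mm); x: width (110 mm); +y: out of the side with four rubber feet; -y: out of the lid. Upright it is 75 mm above the bench; lying lid up 41.5 mm, own y pointing straight down
- case_feet (a point): middle of the case's feet side (110 x 150 mm), 37.5 mm along own y from its centre; the four rubber feet on it are 4 mm high, 18 mm wide. This side starts turned roughly (within 20 degrees) towards the bay, so that once tipped onto its feet the case lies with its top end towards the bay
- case_lid (a point): middle of the case's lid side (110 x 150 mm, flat, framed card), 37.5 mm along own -y from its centre; it must finish facing up. Pushed lower than about half the case's height the case slides instead of tipping; pushed near the top, 1 to 3 N tip it. Sliding the case on the bench takes 1 to 6 N
- case_head (a point): middle of the case's top end face (the 110 x 75 mm end that leads into the bay), 75 mm along own z from the centre; the opposite foot end, 75 mm the other way, is the one to push when lying. Same axes as the case
- bay_mouth (a point): point on the bench midway between the near ends of the parking bay's two straight aluminium rails (fixed). Own +y runs along the rails into the bay, x across, z up. Rails: 30 mm high, 12 mm thick, 124 mm apart clear, 200 mm long from here; in front of them flared lips of the same height open out to about 170 mm over a further 76 mm
- stop: end stop between the rails, a dark steel plate 104 mm wide, from 3 to 53 mm above the bench; origin: on the bench straight under the middle of its near face, 105 to 145 mm beyond the bay mouth. Same axes as the bay. The case's top end shall rest against that face. It slides along the rails when the case presses on it with about 12 N. With the case home, 5 to 45 mm of it stand out of the straight rails
- dropper: small amber dropper bottle, 32 mm wide, 62 mm high, standing; origin at its underside; leave it alone
- dish: round glass dish, 100 mm across, 18 mm high; origin at its underside; leave it alone
- coverbox: small open clear plastic box, 45 x 45 x 28 mm; origin at its underside; leave it alone
- phone: black phone lying flat, 75 x 155 x 9 mm; origin at its underside; leave it alone
- reagent: amber jar, 48 mm wide, 85 mm high; origin at its underside; leave it alone

How it is judged:
By the outcome, as a careful person would: the job done as asked, in the order asked, and still so for the second after the job is handed in, with the robot touching nothing.
It also fails if it takes over 72 s, if anything falls off the work surface, if the arm or the gripper's body presses on something with over 40 N, if the wrist force passes 120 N, or if a joint passes its speed limit or range.

ROBOT

A 6-joint arm with a two-finger parallel gripper is mounted at the origin on the work surface. World frame = base frame: x ahead of the robot, y to its left, z up, the work surface at z = 0. Lengths are in m, angles in degrees, forces in N, time in s.
With the tool pointing down it reaches from about 0.375 to 0.9 m from the base axis. Payload 3.1 kg.
Tool frame: the origin (TCP) lies at the very end of the fingers, on their centre line; the grasp point (between the pads) lies 19 mm behind it (grip_point_offset is the distance from the TCP to the grasp point, in m); y points along the fingers, x is the direction in which the jaws open and shut, and the axes are right-handed (so a half turn about y gives the same grasp; the last joint's range is limited). The gripper opens to 87 mm and grips with 3 to 60 N. Pads are 19 mm wide; open, the fingers measure 117 mm over their backs; the gripper's body (75 mm by 190 mm) begins 51 mm behind the grasp point.
Start: joints at [64.773, 30.224, 82.088, -0, 67.689, -10.227], TCP at [0.162, 0.604, 0.223] pointing down, gripper open.
Joint ranges: [-176.69, 176.69], [-43.24, 126.21], [12.49, 139.97], [-82, 262], [0, 151.66], [-163.58, 163.58]. Speed limits (degrees/s): [159.86, 159.86, 180, 180, 180, 180].

INTERFACE

Orientations are given as a 3x3 rotation matrix whose columns are the frame's x, y, z axes.
In Python, from rig import * gives the robot as it stands.
- The arm moves only by the tool send_rows, never from a script. Its argument "moves" is text: rows parted by semicolons, each of 5 numbers parted by spaces: the finger opening in mm, from 0 to 87, then the shift along the tool's x, y, z in mm, then the turn about the tool's y in degrees. In form: fingers dx dy dz yaw; .... A call has 1 to 20 rows; each row shifts and turns the commanded pose from where the row before left it, along the tool's axes as they then stand; what a row does not reach is not made up. A row lasts 1/12 s, in which the tool goes at most 41.7 mm and 7.16 degrees, less where a joint would pass 70% of its speed; a pose out of reach is approached as far as the arm can. A call is refused whole if a number of a shift passes 41.7 or a number of a turn 7.16, either way. A call with a gripper value outside its range is refused whole. The fingers move at their own pace and stop on an object; the grip force is fixed at half the most. Time passes only in rows, so rows that do not move let the fingers close. It gives the time, the measured TCP pose, the force and the opening at its end, in the units of the state.
- read_state(): the state, without advancing time (a new reading comes with each control period).
- capture(name): name is "side" or "top" or "wrist"; returns a dict with "image" (400x640x3 uint8, blue, green, red), "z_map" (400x640 float32, m along the optical axis (not along the pixel's ray), 0 where there is no reading), "mtx" (3x3 intrinsics, pixels), "origin" and "rotation" of the camera in the world; the wrist camera has in their place "tool_from_camera" (4x4, takes a point from camera to tool coordinates, whose origin is the TCP and whose axes are the tool frame's). Camera axes: x right, y up, looking along -z (the intrinsics and any distortion apply to the point x, -y, -z); pixel columns grow to the right and rows downward; lengths in m; the calibration is good to about 2 mm. A picture is of the moment at which its call begins: read the wrist's pose just before it.
- hand_in(): hands the job in, once; it reports no verdict.
Trained networks look in a picture, given as the dict that the camera call returned (one of the last four; its "shot" number tells which), for a name from the list of things; names that differ only in an ending like _2 or _b are one class to them, and where a whole thing is asked for, a point or a joint stands for the part that bears it (a point fixed in the world has none). Each returns a list of dicts, best first, with "p" (0 to 1); they miss things now and then, are a little off and sometimes report something else, mostly with a low value. They report only what shows in the picture. A call takes as long as a camera call.
- search_frame(picture, name): "bbox" ([left, top, right, bottom] in pixels, round what is visible of it).
- masks_of(picture, name): "region" (400x640 bool, what is visible of it) and "bbox" ([left, top, right, bottom] in pixels, round what is visible of it).
- mark_of(picture, name): "pixel" ([row, column] in pixels: a listed point, or the origin of a listed thing).
The state is a dict: "time_s": time; "joint_positions": joint angles; "qvel": joint speeds; "tau": joint torques, N m; "position": TCP position; "tcp_rot": TCP orientation; "force": force on the tool from outside, world axes, zero at the start; "moment": the same for the moment, N m; "opening": opening from 0.0 (shut) to 1.0 (fully open).
Only numpy, scipy, OpenCV 4.12 (cv2) and the standard library are available. Lean on these libraries where they do the work, as an engineer would, in place of code of your own. Each camera call takes 0.05 s, during which the arm holds its last target. There are 200 camera calls.

## Working session

There is one attempt and no reset: what is moved stays moved. The work goes in short steps, Python scripts to look and compute and a tool call to move; the robot and the scene stay as the last step left them, time stands still between calls to the robot, and variables do not carry over. Pictures are saved under pics/ and viewed, about 8 in all and at most 12, crops included, and the job is handed in when it is done.

Besides the shell and the picture viewer there is one more tool, called after ">>>" in YAML: its name, and indented under it one key for each argument. send_rows: Moves the arm, as the interface text tells. Its arguments: {"type":"object","properties":{"moves":{"type":"string"}},"required":["moves"]}

```bash
ls; mkdir -p pics; cat > h.py <<'E'
from rig import *
import numpy as np, cv2
np.set_printoptions(precision=4,suppress=True)
def cam(p,s=None):
    if 'origin' in p: return np.array(p['rotation']),np.array(p['origin'])
    T=np.array(p['tool_from_camera']);R=np.array(s['tcp_rot']);return R@T[:3,:3],R@T[:3,3]+np.array(s['position'])
def world(p,s=None):
    R,o=cam(p,s);K=np.array(p['mtx']);z=p['z_map'];v,u=np.mgrid[0:400,0:640]
    c=np.stack([(u-K[0,2])/K[0,0]*z,-(v-K[1,2])/K[1,1]*z,-z],-1)
    return c@R.T+o
def ray(p,px,zw,s=None):
    R,o=cam(p,s);K=np.array(p['mtx']);d=R@np.array([(px[1]-K[0,2])/K[0,0],-(px[0]-K[1,2])/K[1,1],-1])
    return o+d*(zw-o[2])/d[2]
E
python3 - <<'E'
from h import *
s=read_state();print(s)
t=capture('top');d=capture('side')
print(t.keys(), t['mtx'],t['origin'])
cv2.imwrite('pics/top.png',t['image']);cv2.imwrite('pics/side.png',d['image'])
import numpy as np
for n,p in (('top',t),('side',d)):
    W=world(p)
    for k in ['case_center','case_feet','case_lid','case_head','bay_mouth','stop','dropper','dish','coverbox','phone','reagent']:
        for m in mark_of(p,k)[:1]:
            r,c=map(int,m['pixel']); print(n,k,round(m['p'],2),(r,c),W[min(r,399),min(c,639)],ray(p,m['pixel'],0))
E
```

```text
pics
{'time_s': 0.0, 'joint_positions': array([ 64.7734,  30.2792,  82.1555,  -0.0028,  67.6888, -10.225 ]), 'qvel': array([ 0.0543, -0.0683,  0.0278, -0.0048, -0.0271,  0.0575]), 'tau': array([ -0.0019, -44.005 , -17.6592,   0.0632,   0.0583,  -0.0002]), 'position': array([0.1614, 0.603 , 0.2216]), 'tcp_rot': array([[ 0.2588, -0.0009, -0.9659],
       [ 0.9659, -0.002 ,  0.2588],
       [-0.0021, -1.    ,  0.0003]]), 'force': array([-1.5345,  0.5224,  0.0572]), 'moment': array([-0.0063,  0.0076, -0.0068]), 'opening': 1.000052793865569}
dict_keys(['image', 'z_map', 'mtx', 'origin', 'rotation', 'shot']) [[369.5575   0.     324.6155]
 [  0.     369.5575 198.7857]
 [  0.       0.       1.    ]] [0.4805 0.1046 1.1634]
top case_center 0.22 (226, 451) [ 0.4588 -0.2564  0.1495] [ 0.4544 -0.3095  0.    ]
top case_feet 0.66 (223, 430) [ 0.4677 -0.2211  0.075 ] [ 0.4656 -0.2438  0.    ]
top case_head 0.71 (229, 451) [ 0.4507 -0.2546  0.1534] [ 0.4458 -0.3114  0.    ]
top stop 0.89 (214, 273) [0.5071 0.2442 0.0467] [0.506  0.2495 0.    ]
top dropper 0.42 (259, 297) [0.3701 0.1752 0.0427] [0.363
[... 168 characters left out ...]
eagent 0.56 (158, 417) [ 0.6624 -0.1913  0.0728] [ 0.6725 -0.2129 -0.    ]
side case_center 0.71 (318, 398) [ 0.4068 -0.2896  0.1419] [ 0.5064 -0.2159  0.    ]
side case_lid 0.74 (332, 414) [ 0.4533 -0.2929  0.0738] [ 0.504  -0.2594  0.    ]
side bay_mouth 0.54 (280, 448) [ 0.6469 -0.2237  0.0242] [ 0.6695 -0.2118  0.    ]
side dropper 0.86 (247, 234) [0.3644 0.1728 0.0064] [0.3675 0.1779 0.    ]
side dish 0.86 (221, 368) [0.6774 0.0467 0.0031] [0.6792 0.0476 0.    ]
side coverbox 0.87 (200, 326) [0.6565 0.1853 0.0009] [0.6569 0.1853 0.    ]
side phone 0.8 (171, 242) [0.5563 0.442  0.0076] [0.5634 0.4503 0.    ]
side reagent 0.88 (283, 447) [ 0.6476 -0.2225  0.014 ] [ 0.66   -0.2164  0.    ]
```

View pics/top.png

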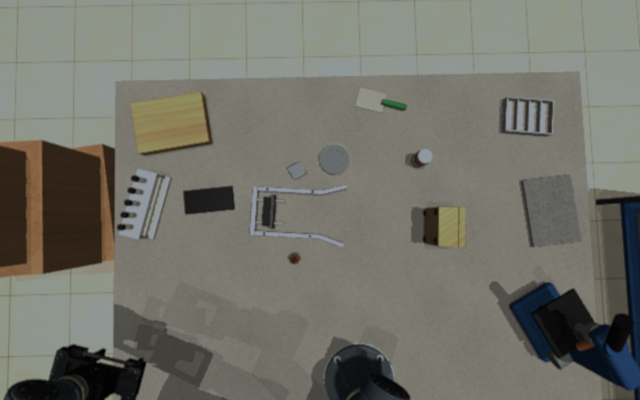

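View pics/side.png

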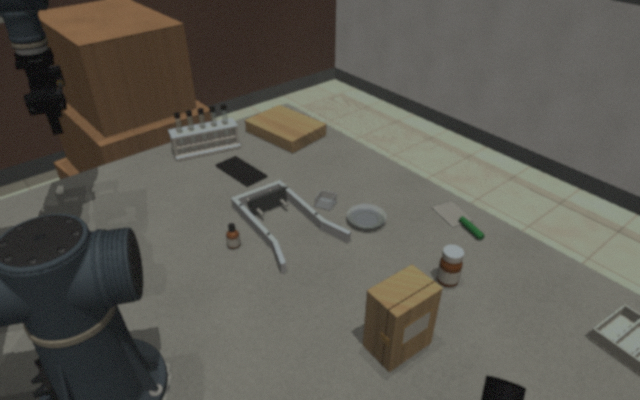

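```bash
python3 - <<'E'
from h import *
t=capture('top');W=world(t);z=W[...,2]
reg=(W[...,1]<-0.1)&(W[...,1]>-.4)&(W[...,0]>.35)&(W[...,0]<.6)
m=reg&(z>.135)&(z<.17)
P=W[m];print(len(P),np.median(P[:,2]));print(cv2.minAreaRect(P[:,:2].astype(np.float32)*1000))
d=capture('side');V=world(d);m=(V[...,1]<-0.1)&(V[...,1]>-.4)&(V[...,0]>.35)&(V[...,0]<.6)&(V[...,2]>.01)&(V[...,2]<.17)
Q=V[m]
top=Q[Q[:,2]>.145];print('side top',len(top),cv2.minAreaRect(top[:,:2].astype(np.float32)*1000))
lo=Q[(Q[:,2]<.13)&(Q[:,2]>.02)];print('sidewalls',cv2.minAreaRect(lo[:,:2].astype(np.float32)*1000))
# bay
def fit(m,n):
    X=W[m]; 
    if len(X)<5: print(n,len(X));return
    l=cv2.fitLine(X[:,:2].astype(np.float32),cv2.DIST_HUBER,0,.01,.01).ravel(); print(n,len(X),l,'yaw',np.degrees(np.arctan2(l[1],l[0])),X[:,:3].min(0),X.max(0))
h=(z>.018)&(z<.045)&(W[...,0]>.4)&(W[...,0]<.6)
fit(h&(W[...,1]>.15)&(W[...,1]<.27)&(W[...,0]>.54),'farrail')
fit(h&(W[...,1]>.15)&(W[...,1]<.27)&(W[...,0]<.46),'nearrail')
fit((z>.044)&(z<.065)&(W[...,1]>.15)&(W[...,1]<.35)&(W[...,0]>.44)&(W[...,0]<.56),'stop')
fit(h&(W[...,1]>.07)&(W[...,1]<.12)&(W[...,0]>.5),'farlip');fit(h&(W[...,1]>.07)&(W[...,1]<.12)&(W[...,0]<.5),'nearlip')
for k,b in (('top_case',(t,195,265,400,500)),('top_bay',(t,170,260,235,365))):
    p,a,c,e,f=b;cv2.imwrite(f'pics/{k}.png',cv2.resize(p['image'][a:c,e:f],None,fx=6,fy=6,interpolation=cv2.INTER_CUBIC))
E
```

```text
1162 0.15089052775544465
((458.3244323730469, -256.0456848144531), (80.43632507324219, 110.00970458984375), 86.63394927978516)
side top 2103 ((457.8957824707031, -256.3991394042969), (76.45976257324219, 112.53008270263672), 86.57503509521484)
sidewalls ((440.4525146484375, -279.70928955078125), (65.36009216308594, 132.6228790283203), 52.9671516418457)
farrail 233 [ 0.0222 -0.9998  0.5783  0.2058] yaw -88.72547 [0.5407 0.1501 0.0182] [0.5914 0.2699 0.0438]
nearrail 162 [0.0831 0.9965 0.4455 0.2103] yaw 85.235245 [0.4349 0.15   0.0203] [0.4561 0.2691 0.0351]
stop 117 [ 0.9966 -0.0826  0.5103  0.2485] yaw -4.7385545 [0.4651 0.24   0.044 ] [0.5584 0.2567 0.0569]
farlip 65 [ 0.075  -0.9972  0.5738  0.0953] yaw -85.69686 [0.5677 0.0728 0.0208] [0.5825 0.1194 0.0348]
nearlip 73 [0.3607 0.9327 0.4316 0.095 ] yaw 68.85776 [0.4173 0.071  0.0182] [0.4431 0.1197 0.0368]
```

View pics/top_bay.png

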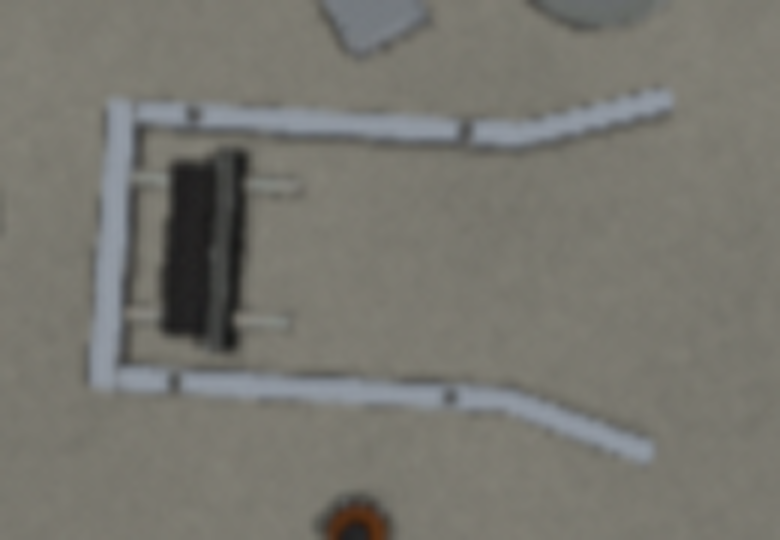

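>>> send_rows:
  moves: "87 0 0 0 -5.8; 87 0 0 0 -5.8; 87 -27.3 -3 -27.2 0; 87 -27.3 -3 -27.2 0; 87 -27.3 -3 -27.2 0; 87 -27.3 -3 -27.2 0; 87 -27.3 -3 -27.2 0; 87 -27.3 -3 -27.2 0; 87 -27.3 -3 -27.2 0; 87 -27.3 -3 -27.2 0; 87 -27.3 -3 -27.2 0; 87 -27.3 -3 -27.2 0; 87 -27.3 -3 -27.2 0; 87 -27.3 -3 -27.2 0; 87 -27.3 -3 -27.2 0; 87 -27.3 -3 -27.2 0"

```text
time_s: 2.63
position: [0.5202, 0.1979, 0.2649]
tcp_rot: [[0.06, 0.0, -0.998], [0.998, 0.0, 0.06], [0.0, -1.0, -0.0]]
force: [0.4, 0.0, -0.4]
opening: 0.996
```

>>> send_rows:
  moves: "87 -38 0 3 0; 87 -38 0 3 0; 87 -38 0 3 0; 87 -38 0 3 0; 87 -38 0 3 0; 87 -38 0 3 0; 87 -38 0 3 0; 87 -38 0 3 0; 87 -38 0 3 0; 87 -38 0 3 0; 87 -38 0 3 0; 87 -38 0 3 0"

```text
time_s: 3.63
position: [0.4556, -0.2554, 0.2648]
tcp_rot: [[0.06, 0.001, -0.998], [0.998, -0.0, 0.06], [-0.0, -1.0, -0.001]]
force: [0.2, -0.3, -0.4]
opening: 1.001
```

```bash
cat >> h.py <<'E'
CY=86.6
def st():
    s=read_state();R=np.array(s['tcp_rot']);f=np.array(s['force']);u=R[:,0];w=R[:,2]
    print('t',round(s['time_s'],2),'pos',np.array(s['position']),'yaw',np.degrees(np.arctan2(u[1],u[0])).round(2),'F tool xyz',(R.T@f).round(2),'open',round(87*s['opening'],1));return s
def to(s,p,yaw=None):
    R=np.array(s['tcp_rot']);print('shift mm',(R.T@(np.array(p)-s['position'])*1000).round(1))
E
python3 - <<'E'
from h import *
s=st()
w=capture('wrist');W=world(w,s);z=W[...,2]
m=(z>.14)&(z<.165)&(abs(W[...,0]-.458)<.1)&(abs(W[...,1]+.256)<.1)
print(m.sum());
if m.sum()>50: print(np.median(z[m]),cv2.minAreaRect(W[m][:,:2].astype(np.float32)*1000))
cv2.imwrite('pics/w1.png',w['image'])
t=capture('top')
# bay px (col,row) on rail tops z=.03 and stop z=.053
for n,c,r in (('far bend',512,146),('far end',130,124),('near bend',512,384),('near end',120,368)):
    print(n,ray(t,(170+r/6,235+c/6),.03))
for n,c,r in (('stop top front A',244,152),('B',230,348)): print(n,ray(t,(170+r/6,235+c/6),.053))
E
```

```text
t 3.63 pos [ 0.4556 -0.2554  0.2648] yaw 86.58 F tool xyz [-0.24  0.43 -0.21] open 87.1
8614
0.14963510920347606 ((459.5705871582031, -254.92205810546875), (75.28466796875, 110.43944549560547), 86.72948455810547)
far bend [0.5641 0.1    0.03  ]
far end [0.5804 0.2951 0.03  ]
near bend [0.4426 0.1031 0.03  ]
near end [0.4561 0.302  0.03  ]
stop top front A [0.5628 0.2344 0.053 ]
B [0.4651 0.2432 0.053 ]
```

View pics/w1.png

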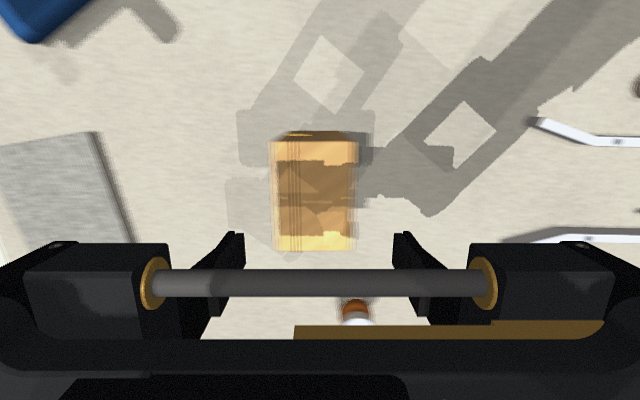

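```bash
cat >> h.py <<'E'
def tcp(th,p,g):  # TCP (Y,Z) mm relative to case base centre along case +y; rear tip on the lid p below its top edge
    t=np.radians(th);return np.array([37.5-75*np.cos(t)+150*np.sin(t)-p*np.sin(t)+g/2, 75*np.sin(t)+150*np.cos(t)-p*np.cos(t)])
def rows(ths,p,g,op,start=None):
    q=tcp(ths[0],p(ths[0]),g) if start is None else np.array(start);a=[]
    for th in ths[1:]:
        n=np.round(tcp(th,p(th),g)-q,1);a.append(f'{op} {n[0]:.1f} {-n[1]:.1f} 0 0');q=q+n
    print('; '.join(a),'| end',q)
E
python3 - <<'E'
from h import *
s=st();to(s,[.4596,-.2549,.140])
print(tcp(0,10,87)); rows(np.arange(0,15),lambda t:10+t/14,87,87)
E
```

```text
t 3.73 pos [ 0.4562 -0.2596  0.2649] yaw 86.25 F tool xyz [-0.02  0.35 -0.64] open 87.0
shift mm [  5.5 124.9  -2.8]
[  6. 140.]
87 2.5 -1.2 0 0; 87 2.4 -1.2 0 0; 87 2.5 -1.1 0 0; 87 2.5 -1.1 0 0; 87 2.6 -1.0 0 0; 87 2.5 -1.0 0 0; 87 2.6 -1.0 0 0; 87 2.5 -0.9 0 0; 87 2.6 -0.9 0 0; 87 2.6 -0.8 0 0; 87 2.6 -0.8 0 0; 87 2.7 -0.7 0 0; 87 2.6 -0.7 0 0; 87 2.7 -0.6 0 0 | end [ 41.9 153. ]
```

>>> send_rows:
  moves: "87 0.5 20.8 -0.7 0; 87 0 20.8 -0.7 0; 87 0 20.8 -0.7 0; 87 0 20.8 -0.7 0; 87 0 20.8 -0.7 0; 87 0 20.8 -0.5 0; 87 0 0 0 0; 87 0 0 0 0"

```text
time_s: 4.4
position: [0.4598, -0.2521, 0.1391]
tcp_rot: [[0.059, -0.002, -0.998], [0.998, 0.002, 0.059], [0.002, -1.0, 0.002]]
force: [0.4, 0.8, 0.3]
opening: 1.003
```

```bash
python3 - <<'E'
from h import *
for i in range(3):
    s=st();w=capture('wrist')
W=world(w,s);z=W[...,2]
m=(z>.14)&(z<.165)&(abs(W[...,0]-.458)<.1)&(abs(W[...,1]+.256)<.1)
print(m.sum(),cv2.minAreaRect(W[m][:,:2].astype(np.float32)*1000))
E
```

```text
t 4.4 pos [ 0.4598 -0.2521  0.1391] yaw 86.63 F tool xyz [ 0.8  -0.34 -0.34] open 87.3
t 4.45 pos [ 0.4605 -0.2529  0.1402] yaw 86.63 F tool xyz [ 0.12 -0.96 -1.27] open 87.2
t 4.5 pos [ 0.461  -0.2534  0.1408] yaw 86.62 F tool xyz [ 0.29 -0.36 -0.07] open 87.2
21291 ((459.765869140625, -252.7489013671875), (105.1329574584961, 110.93706512451172), 86.26952362060547)
```

>>> send_rows:
  moves: "87 1.5 0 0 0; 87 1.5 0 0 0; 87 2.5 -1.2 0 0; 87 2.4 -1.2 0 0; 87 2.5 -1.1 0 0; 87 2.5 -1.1 0 0; 87 2.6 -1.0 0 0; 87 2.5 -1.0 0 0; 87 2.6 -1.0 0 0; 87 2.5 -0.9 0 0; 87 2.6 -0.9 0 0; 87 2.6 -0.8 0 0; 87 2.6 -0.8 0 0; 87 2.7 -0.7 0 0; 87 2.6 -0.7 0 0; 87 2.7 -0.6 0 0; 87 0 0 0 0"

```text
time_s: 5.97
position: [0.4623, -0.2136, 0.1527]
tcp_rot: [[0.059, -0.001, -0.998], [0.998, 0.001, 0.059], [0.001, -1.0, 0.001]]
force: [-0.1, -0.1, 0.2]
opening: 0.998
```

```bash
cat >> h.py <<'E'
def tilt():
    import math
    d=capture('side');V=world(d);Q=V[(abs(V[...,0]-.46)<.09)&(V[...,1]<-0.03)&(V[...,1]>-.4)&(V[...,2]>.004)&(V[...,2]<.2)]
    return d,Q
E
python3 - <<'E'
from h import *
s=st();d,Q=tilt()
cv2.imwrite('pics/s2.png',cv2.resize(d['image'][220:400,300:540],None,fx=3,fy=3))
E
```

```text
t 5.97 pos [ 0.4623 -0.2136  0.1527] yaw 86.62 F tool xyz [-0.13 -0.18  0.14] open 86.9
```

View pics/s2.png

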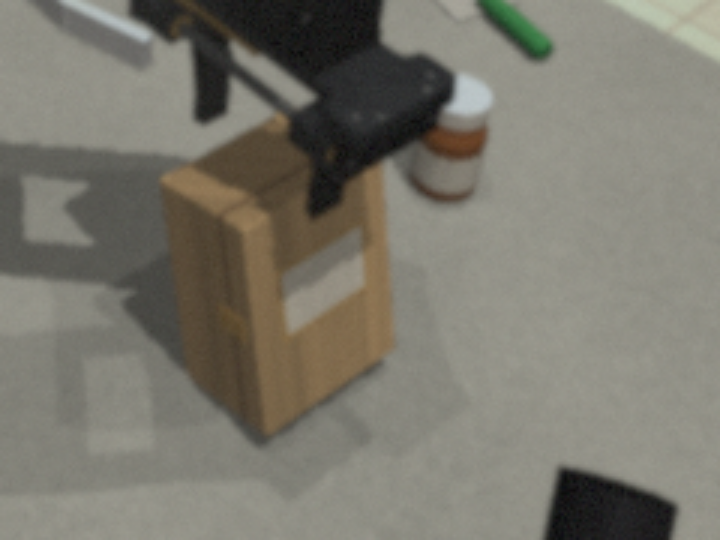

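```bash
cat >> h.py <<'E'
def lidang(poly):
    d=capture('side');V=world(d);m=np.zeros((400,640),np.uint8);cv2.fillPoly(m,[np.array(poly,np.int32)],1)
    X=V[m>0];X=X[np.abs(X-np.median(X,0)).max(1)<.1];c=X.mean(0);n=np.linalg.svd(X-c)[2][2];n*=-np.sign(n[1]);
    e=(X-c)@n;n2=np.linalg.svd((X-c)[abs(e)<2*e.std()])[2][2];n2*=-np.sign(n2[1]) 
    print('lid tilt',np.degrees(np.arcsin(n2[2])).round(1),'normal yaw',np.degrees(np.arctan2(-n2[1],-n2[0])).round(1),'c',c,'n',n2,'rms mm',(e.std()*1000).round(2));return d
E
python3 - <<'E'
from h import *
lidang([(384,298),(398,318+5),(422,300),(424,333),(392,355)])
E
```

```text
lid tilt 13.7 normal yaw 86.7 c [ 0.4485 -0.2757  0.0742] n [-0.0555 -0.9701  0.2362] rms mm 0.96
```

>>> send_rows:
  moves: "85 -1 0 0 0; 83 -1 0 0 0; 81 -1 0 0 0; 79 -1 0 0 0; 77 -1 0 0 0; 75 -1 0 0 0; 73 -1 0 0 0; 71 -1 0 0 0; 69 -1 0 0 0; 67 -1 0 0 0; 65 -1 0 0 0; 63 -1 0 0 0; 61 -1 0 0 0; 59 -1 0 0 0; 57 -1 0 0 0; 55 -1 0 0 0; 53 -1 0 0 0; 51 -1 0 0 0; 51 0 0 0 0"

```text
time_s: 7.65
position: [0.4615, -0.2326, 0.1528]
tcp_rot: [[0.059, 0.0, -0.998], [0.998, -0.0, 0.059], [-0.0, -1.0, -0.0]]
force: [0.0, -0.3, 0.8]
opening: 0.596
```

```bash
python3 - <<'E'
from h import *
d=lidang([(384,298),(398,318+5),(422,300),(424,333),(392,355)]);st()
cv2.imwrite('pics/s3.png',cv2.resize(d['image'][220:400,300:540],None,fx=3,fy=3))
g=50
f=lambda t:g*np.sin(np.radians(t))
print(tcp(14,11,51),tcp(14,f(14),g))
rows(np.r_[14:33:1.],f,g,51,tcp(14,11,51));
rows(np.r_[32:90:3.,90],f,g,51)
E
```

```text
lid tilt 13.3 normal yaw 86.6 c [ 0.4481 -0.2761  0.0747] n [-0.057  -0.9716  0.2299] rms mm 0.92
t 7.7 pos [ 0.4615 -0.2326  0.1528] yaw 86.59 F tool xyz [-0.59 -1.11 -0.17] open 51.5
[ 23.855  153.0152] [ 23.0898 151.9517]
51 1.7 1.2 0 0; 51 2.4 0.2 0 0; 51 2.4 0.2 0 0; 51 2.4 0.3 0 0; 51 2.4 0.3 0 0; 51 2.3 0.3 0 0; 51 2.4 0.3 0 0; 51 2.3 0.4 0 0; 51 2.3 0.4 0 0; 51 2.3 0.5 0 0; 51 2.2 0.4 0 0; 51 2.3 0.5 0 0; 51 2.2 0.5 0 0; 51 2.2 0.6 0 0; 51 2.2 0.6 0 0; 51 2.2 0.6 0 0; 51 2.1 0.6 0 0; 51 2.2 0.6 0 0 | end [ 64.355  144.5152]
51 6.3 2.1 0 0; 51 6.2 2.3 0 0; 51 5.9 2.4 0 0; 51 5.9 2.7 0 0; 51 5.7 2.8 0 0; 51 5.5 2.9 0 0; 51 5.4 3.1 0 0; 51 5.3 3.3 0 0; 51 5.2 3.4 0 0; 51 5.0 3.6 0 0; 51 4.9 3.7 0 0; 51 4.9 3.8 0 0; 51 4.7 4.0 0 0; 51 4.6 4.2 0 0; 51 4.5 4.3 0 0; 51 4.4 4.5 0 0; 51 4.2 4.7 0 0; 51 4.2 4.9 0 0; 51 4.0 5.0 0 0; 51 1.4 1.8 0 0 | end [162.5436  74.9813]
```

View pics/s3.png

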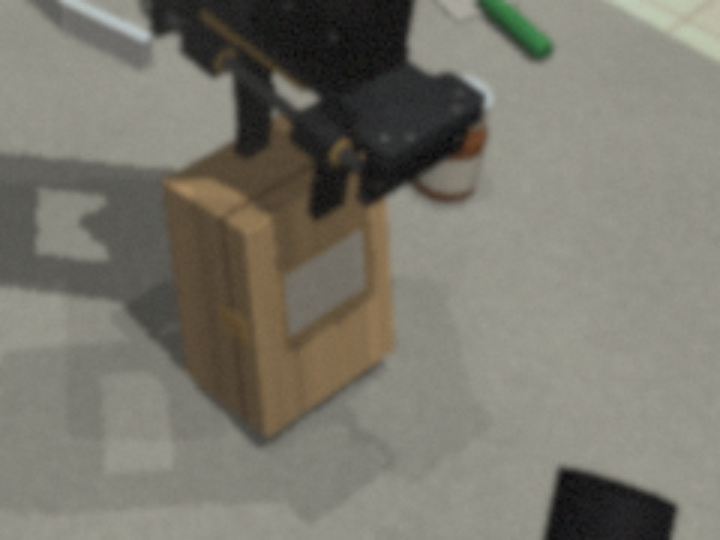

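>>> send_rows:
  moves: "52 2 0.2 0 0; 52 2.4 0.2 0 0; 52 2.4 0.2 0 0; 52 2.4 0.3 0 0; 52 2.4 0.3 0 0; 52 2.3 0.3 0 0; 52 2.4 0.3 0 0; 52 2.3 0.4 0 0; 52 2.3 0.4 0 0; 52 2.3 0.5 0 0; 52 2.2 0.4 0 0; 52 2.3 0.5 0 0; 52 2.2 0.5 0 0; 52 2.2 0.6 0 0; 52 2.2 0.6 0 0; 52 2.2 0.6 0 0; 52 2.1 0.6 0 0; 52 2.2 0.6 0 0; 52 0 0 0 0"

```text
time_s: 9.28
position: [0.4637, -0.191, 0.1451]
tcp_rot: [[0.059, -0.0, -0.998], [0.998, 0.001, 0.059], [0.001, -1.0, 0.0]]
force: [0.2, 0.4, 0.4]
opening: 0.6
```

```bash
python3 - <<'E'
from h import *
d=lidang([(384,300),(392,318+5),(422,310),(424,333),(392,350)]);st()
E
```

```text
lid tilt 3.4 normal yaw 87.6 c [ 0.4628 -0.2662  0.0512] n [-0.0425 -0.9973  0.0597] rms mm 8.1
t 9.33 pos [ 0.4638 -0.1913  0.1452] yaw 86.62 F tool xyz [ 0.41 -1.06  0.74] open 51.7
```

```bash
python3 - <<'E'
from h import *
d=capture('side');st()
cv2.imwrite('pics/s4.png',cv2.resize(d['image'][220:400,300:540],None,fx=3,fy=3))
E
```

```text
t 9.38 pos [ 0.4639 -0.1914  0.1452] yaw 86.61 F tool xyz [ 0.45  0.28 -0.31] open 52.3
```

View pics/s4.png

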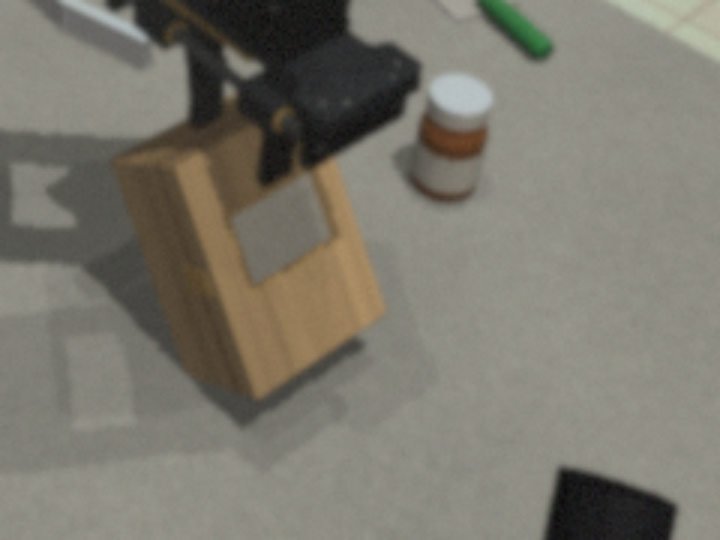

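>>> send_rows:
  moves: "52 3.1 1 0 0; 52 3.1 1 0 0; 52 3.1 1.1 0 0; 52 3.1 1.1 0 0; 52 3 1.2 0 0; 52 3 1.2 0 0; 52 3 1.3 0 0; 52 2.9 1.3 0 0; 52 2.9 1.4 0 0; 52 2.8 1.4 0 0; 52 2.8 1.4 0 0; 52 2.7 1.4 0 0; 52 2.7 1.5 0 0; 52 2.7 1.5 0 0; 52 2.7 1.6 0 0; 52 2.6 1.6 0 0; 52 2.6 1.6 0 0; 52 2.6 1.6 0 0; 52 0 0 0 0"

```text
time_s: 10.97
position: [0.4666, -0.1396, 0.1207]
tcp_rot: [[0.059, -0.001, -0.998], [0.998, 0.001, 0.059], [0.001, -1.0, 0.001]]
force: [0.2, 1.4, 0.6]
opening: 0.601
```

```bash
python3 - <<'E'
from h import *
print(tcp(32+27,50*np.sin(np.radians(59)),50))
d=lidang([(385,300),(405,290),(415,305),(385,325)]);st()
cv2.imwrite('pics/s5.png',cv2.resize(d['image'][220:400,300:540],None,fx=3,fy=3))
E
```

```text
[115.7105 119.4696]
lid tilt 61.3 normal yaw 87.3 c [ 0.4738 -0.234   0.0754] n [-0.023 -0.48   0.877] rms mm 1.4
t 11.02 pos [ 0.4668 -0.1399  0.1209] yaw 86.62 F tool xyz [ 1.34 -0.58  0.51] open 51.8
```

View pics/s5.png

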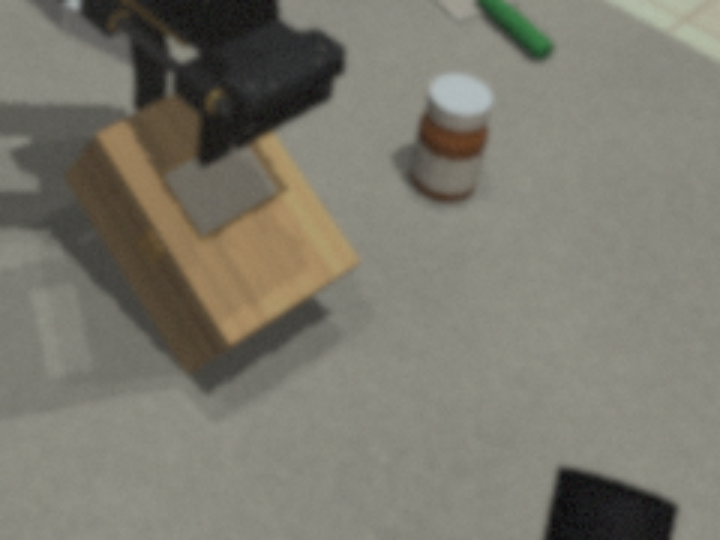

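>>> send_rows:
  moves: "52 2.5 1.6 0 0; 52 2.5 1.6 0 0; 52 2.5 1.6 0 0; 52 2.4 1.7 0 0; 52 2.4 1.7 0 0; 52 2.4 1.7 0 0; 52 2.4 1.8 0 0; 52 2.3 1.8 0 0; 52 2.3 1.9 0 0; 52 2.3 1.9 0 0; 52 2.2 2 0 0; 52 2.2 2 0 0; 52 2.2 2.1 0 0; 52 2.2 2.1 0 0; 52 2.1 2.1 0 0; 52 2.1 2.1 0 0; 52 2.1 2.2 0 0; 52 2.1 2.2 0 0; 52 2 2.2 0 0; 52 1 1.1 0 0"

```text
time_s: 12.68
position: [0.4697, -0.0962, 0.0834]
tcp_rot: [[0.059, 0.0, -0.998], [0.998, -0.0, 0.059], [-0.0, -1.0, -0.0]]
force: [0.3, -1.0, 1.2]
opening: 0.598
```

```bash
python3 - <<'E'
from h import *
d=lidang([(385,285),(395,280),(405,295),(380,310)]);st()
cv2.imwrite('pics/s6.png',cv2.resize(d['image'][200:400,280:540],None,fx=3,fy=3))
E
```

```text
lid tilt 82.0 normal yaw 93.9 c [ 0.4864 -0.2066  0.0761] n [ 0.0095 -0.1384  0.9903] rms mm 5.94
t 12.73 pos [ 0.4696 -0.0961  0.0834] yaw 86.62 F tool xyz [ 0.02 -0.1  -0.72] open 52.1
```

View pics/s6.png

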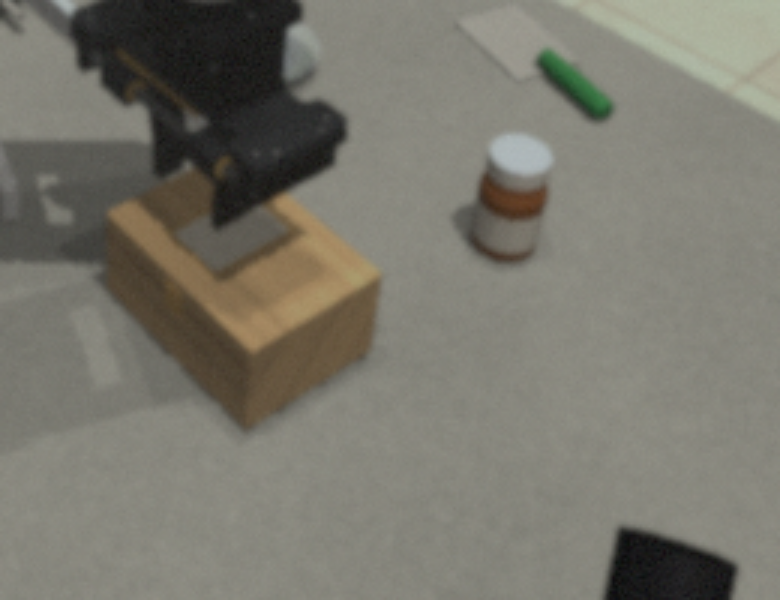

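>>> send_rows:
  moves: "52 0 -20 0 0; 52 0 -25 0 0; 52 0 -25 0 0; 70 -33 0 0 0; 80 -33 0 0 0; 87 -33 0 0 0; 87 -33 0 0 0; 87 -33 0 0 0; 87 -33 0 0 0; 87 0 0 0 0"

```text
time_s: 13.57
position: [0.459, -0.3015, 0.1544]
tcp_rot: [[0.064, 0.004, -0.998], [0.998, -0.007, 0.064], [-0.007, -1.0, -0.005]]
force: [0.4, 0.4, 1.0]
opening: 0.983
```

>>> send_rows:
  moves: "87 0 0 0 7; 87 0 0 0 7; 87 0 0 0 7; 87 0 0 0 7; 87 0 0 0 7; 87 0 0 0 7; 87 0 0 0 7; 87 0 0 0 7; 87 0 0 0 7; 87 0 0 0 7; 87 0 0 0 7; 87 0 0 0 7; 87 0 0 0 6; 87 0 0 0 0; 87 0 0 0 0"

```text
time_s: 14.82
position: [0.4578, -0.2937, 0.1537]
tcp_rot: [[0.998, -0.0, 0.056], [-0.056, -0.0, 0.998], [-0.0, -1.0, -0.0]]
force: [-0.1, 0.3, -0.3]
opening: 1.005
```

```bash
cat >> h.py <<'E'
B=np.array([.5034,.1016]);BY=85.6;bu=np.array([np.cos(np.radians(BY)),np.sin(np.radians(BY))]);bn=np.array([bu[1],-bu[0]])
def case(cams=('top','side'),out=None):
    for n in cams:
        s=read_state();p=capture(n);W=world(p,s if n=='wrist' else None);z=W[...,2]
        m=((z>.07)&(z<.09)&(abs(W[...,0]-.485)<.12)&(W[...,1]>-.3)&(W[...,1]<.27)).astype(np.uint8)
        k,l,S,_=cv2.connectedComponentsWithStats(m);i=1+S[1:,4].argmax();X=W[l==i]
        (c,wh,a)=cv2.minAreaRect(X[:,:2].astype(np.float32)*1000);pl=np.linalg.lstsq(np.c_[X[:,:2],np.ones(len(X))],X[:,2],rcond=None)[0]
        c=np.array(c)/1000;r=c-B;print(n,len(X),'c',c,'wh',np.round(wh,1),'ang',round(a,1),'z',np.median(X[:,2]).round(4),'slope deg',np.degrees(pl[:2]).round(1),'| bay frame along,across mm',(r@bu*1000).round(1),(r@bn*1000).round(1))
        if out: cv2.imwrite(f'pics/{out}_{n}.png',p['image'])
E
python3 - <<'E'
from h import *
case(('top','side','wrist'),'l');st()
E
```

```text
top 1924 c [ 0.4648 -0.1454] wh [151.3 109.9] ang 86.6 z 0.0799 slope deg [ 0.1 -0.1] | bay frame along,across mm -249.2 -19.6
side 2655 c [ 0.4632 -0.1435] wh [154.2 111.9] ang 86.1 z 0.0775 slope deg [0.5 0.2] | bay frame along,across mm -247.5 -21.2
wrist 17249 c [ 0.4637 -0.1798] wh [ 75.2 110.4] ang 86.7 z 0.0787 slope deg [0.  0.4] | bay frame along,across mm -283.6 -18.0
t 14.97 pos [ 0.4578 -0.2938  0.1537] yaw -3.3 F tool xyz [0.08 0.09 0.31] open 86.9
```

>>> send_rows:
  moves: "87 -1 29.5 0 0; 87 -1 29.5 0 0; 87 0 29.5 0 0; 87 0 29 0 0; 87 0 0 13 0; 87 0 0 13 0; 87 0 0 13 0; 87 0 0 10 0; 87 0 0 5 0; 87 0 0 3 0; 87 0 0 3 0; 87 0 0 3 0; 87 0 0 3 0; 87 0 0 3 0; 87 0 0 3 0; 87 0 0 0 0"

```text
time_s: 16.3
position: [0.4607, -0.2222, 0.0364]
tcp_rot: [[0.998, 0.001, 0.06], [-0.06, -0.001, 0.998], [0.002, -1.0, -0.001]]
force: [1.0, -1.4, 1.1]
opening: 0.999
```

```bash
python3 - <<'E'
from h import *
case();st()
E
```

```text
top 1700 c [ 0.4665 -0.1329] wh [139.5 110.8] ang 86.7 z 0.08 slope deg [-0.1 -0.1] | bay frame along,across mm -236.6 -18.8
side 1253 c [ 0.4662 -0.1034] wh [ 86.1 112.1] ang 86.3 z 0.0776 slope deg [ 0.6 -0.6] | bay frame along,across mm -207.2 -21.4
t 16.4 pos [ 0.4605 -0.2222  0.0362] yaw -3.44 F tool xyz [ 0.91 -1.15 -1.93] open 86.7
```

>>> send_rows:
  moves: "87 0.5 0 4 0; 87 1.1 0 6 0.1; 87 1.1 0 7 0.1; 87 1.1 0 7 0.1; 87 1.1 0 7 0.1; 87 1.1 0 7 0.1; 87 1.1 0 7 0.1; 87 1.1 0 7 0.1; 87 1.1 0 7 0.1; 87 1.1 0 7 0.1; 87 1.1 0 7 0.1; 87 1.1 0 7 0; 87 1.1 0 7 0; 87 1.1 0 7 0; 87 1.1 0 7 0; 87 0 0 0 0"

```text
time_s: 17.73
position: [0.4827, -0.1203, 0.036]
tcp_rot: [[0.997, -0.001, 0.076], [-0.076, 0.001, 0.997], [-0.001, -1.0, 0.001]]
force: [0.1, 1.0, 0.5]
opening: 1.001
```

```bash
python3 - <<'E'
from h import *
case(('top',),'m');st()
E
```

```text
top 1126 c [ 0.4907 -0.029 ] wh [136.2 109.9] ang 86.0 z 0.0797 slope deg [-0.1 -0. ] | bay frame along,across mm -131.1 -2.7
t 17.78 pos [ 0.4827 -0.1209  0.036 ] yaw -4.36 F tool xyz [ 0.05  1.   -0.29] open 87.2
```

>>> send_rows:
  moves: "87 0.2 0 4 0; 87 0.3 0 6 0; 87 0.3 0 7 0; 87 0.3 0 7 0; 87 0.3 0 7 0; 87 0.3 0 7 0; 87 0.3 0 7 0; 87 0.2 0 7 0; 87 0.2 0 7 0; 87 0.2 0 7 0; 87 0.1 0 7 0; 87 0 0 7 0; 87 0 0 7 0; 87 0 0 7 0; 87 0 0 7 0; 87 0 0 4 0; 87 0 0 0 0"

```text
time_s: 19.2
position: [0.4936, -0.0166, 0.0362]
tcp_rot: [[0.997, -0.0, 0.076], [-0.076, 0.0, 0.997], [-0.0, -1.0, 0.0]]
force: [0.1, -0.4, -0.7]
opening: 0.998
```

```bash
python3 - <<'E'
from h import *
s=read_state();p=capture('top');W=world(p);z=W[...,2]
case(('top',),'n');st()
im=p['image'][170:260,235:365];cv2.imwrite('pics/n_crop.png',cv2.resize(im,None,fx=6,fy=6,interpolation=cv2.INTER_CUBIC))
E
```

```text
top 1517 c [0.5017 0.0797] wh [125.4 111. ] ang 85.3 z 0.0796 slope deg [-0.2 -0.3] | bay frame along,across mm -22.0 -0.0
t 19.3 pos [ 0.4937 -0.0174  0.0362] yaw -4.38 F tool xyz [ 0.18 -0.37  0.43] open 87.1
```

View pics/n_crop.png

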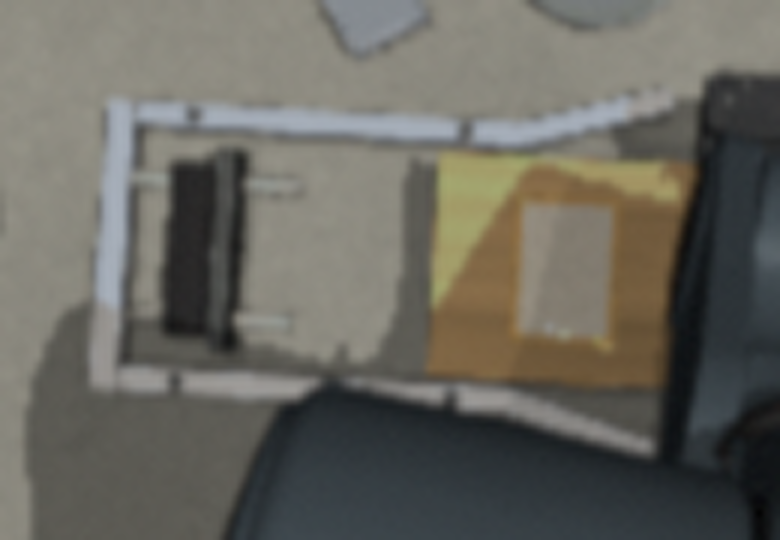

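>>> send_rows:
  moves: "87 0 0 4 0; 87 0 0 6 0; 87 0 0 6 0; 87 0 0 6 0; 87 0 0 6 0; 87 0 0 6 0; 87 0 0 6 0; 87 0 0 6 0; 87 0 0 6 0; 87 0 0 6 0; 87 0 0 6 0; 87 0 0 5 0; 87 0 0 4 0; 87 0 0 3 0; 87 0 0 2 0; 87 0 0 1 0; 87 0 0 1 0; 87 0 0 1 0; 87 0 0 1 0"

```text
time_s: 20.88
position: [0.5, 0.0639, 0.0362]
tcp_rot: [[0.997, -0.0, 0.077], [-0.077, -0.0, 0.997], [-0.0, -1.0, -0.0]]
force: [-0.7, -3.2, 2.5]
opening: 0.998
```

```bash
python3 - <<'E'
from h import *
st();case(('top',),'o');s=st()
for n in ('wrist',): w=capture(n)
p=capture('top');im=p['image'][180:250,250:350];cv2.imwrite('pics/o_crop.png',cv2.resize(im,None,fx=8,fy=8,interpolation=cv2.INTER_CUBIC))
for i in range(3): capture('top');st()
E
```

```text
t 20.88 pos [0.5    0.0639 0.0362] yaw -4.42 F tool xyz [-0.46 -2.48 -3.26] open 86.8
top 1196 c [0.5085 0.1732] wh [ 99.1 110.4] ang 84.8 z 0.0794 slope deg [ 0.  -0.5] | bay frame along,across mm 71.8 -0.4
t 20.93 pos [0.5    0.0641 0.0362] yaw -4.41 F tool xyz [-0.65 -1.28 -2.84] open 86.8
t 21.08 pos [0.5    0.0641 0.0361] yaw -4.41 F tool xyz [ 0.23 -1.21 -2.9 ] open 87.2
t 21.13 pos [0.5    0.0641 0.0361] yaw -4.42 F tool xyz [-0.45 -1.86 -1.34] open 87.3
t 21.18 pos [0.5    0.0641 0.0361] yaw -4.41 F tool xyz [ 0.57 -2.18 -1.84] open 87.0
```

View pics/o_crop.png

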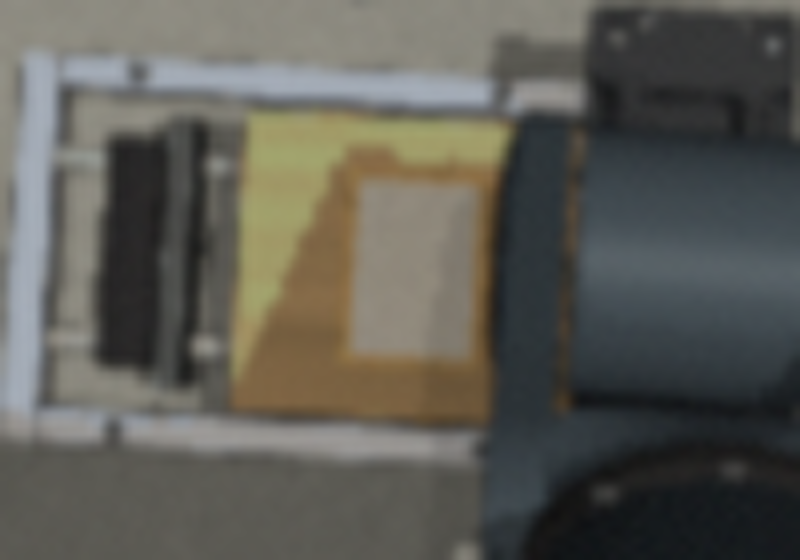

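>>> send_rows:
  moves: "87 0 0 1.5 0; 87 0 0 1.5 0; 87 0 0 1.5 0; 87 0 0 1.5 0; 87 0 0 1 0; 87 0 0 1 0; 87 0 0 0.5 0; 87 0 0 0.5 0; 87 0 0 0.5 0; 87 0 0 0.5 0"

```text
time_s: 22.02
position: [0.5007, 0.074, 0.0361]
tcp_rot: [[0.997, -0.0, 0.077], [-0.077, 0.0, 0.997], [-0.0, -1.0, -0.0]]
force: [0.7, -2.4, 0.7]
opening: 0.996
```

```bash
cat >> h.py <<'E'
def fz(n=5):
    a=[]
    for i in range(n):
        s=read_state();R=np.array(s['tcp_rot']);a.append(np.r_[R.T@np.array(s['force']),np.array(s['position'])*1000,s['time_s']]);p=capture('top')
    print('first',a[0].round(2),'mean',np.mean(a,0).round(2));return p
E
python3 - <<'E'
from h import *
fz(6)
E
```

```text
first [  0.86  -0.72  -2.31 500.71  74.04  36.12  22.02] mean [  0.03  -0.47  -2.23 500.72  74.12  36.12  22.14]
```

>>> send_rows:
  moves: "87 0 0 0.6 0; 87 0 0 0.6 0; 87 0 0 0.6 0"

```text
time_s: 22.57
position: [0.5008, 0.0758, 0.0361]
tcp_rot: [[0.997, -0.0, 0.077], [-0.077, -0.0, 0.997], [-0.0, -1.0, -0.0]]
force: [-0.1, -2.3, 0.6]
opening: 0.999
```

>>> send_rows:
  moves: "87 0 0 0.5 0; 87 0 0 0.5 0"

```text
time_s: 22.73
position: [0.5009, 0.0768, 0.0361]
tcp_rot: [[0.997, -0.0, 0.077], [-0.077, -0.0, 0.997], [-0.0, -1.0, -0.0]]
force: [0.7, -3.2, 0.7]
opening: 0.998
```

```bash
python3 - <<'E'
from h import *
fz(4)
E
```

```text
first [  0.98  -0.74  -3.18 500.95  76.84  36.12  22.73] mean [  0.22  -0.8   -1.67 500.94  76.9   36.12  22.81]
```

>>> send_rows:
  moves: "87 0 0 0.5 0; 87 0 0 0.5 0"

```text
time_s: 23.1
position: [0.501, 0.0778, 0.0361]
tcp_rot: [[0.997, -0.0, 0.077], [-0.077, -0.0, 0.997], [-0.0, -1.0, -0.0]]
force: [0.4, -2.4, -0.2]
opening: 1.002
```

>>> send_rows:
  moves: "87 0 0 0.5 0; 87 0 0 0.5 0"

```text
time_s: 23.27
position: [0.5011, 0.0788, 0.0361]
tcp_rot: [[0.997, -0.0, 0.077], [-0.077, -0.0, 0.997], [-0.0, -1.0, -0.0]]
force: [0.1, -2.6, 0.4]
opening: 1.004
```

```bash
python3 - <<'E'
from h import *
fz(4)
E
```

```text
first [  0.35  -0.39  -2.57 501.09  78.83  36.13  23.27] mean [  0.57  -0.18  -1.69 501.1   78.9   36.12  23.34]
```

>>> send_rows:
  moves: "87 0 0 0.3 0"

```text
time_s: 23.55
position: [0.5011, 0.0791, 0.0361]
tcp_rot: [[0.997, -0.0, 0.077], [-0.077, -0.0, 0.997], [-0.0, -1.0, -0.0]]
force: [-0.2, -2.3, -0.3]
opening: 0.995
```

>>> send_rows:
  moves: "87 0 0 0.3 0"

```text
time_s: 23.63
position: [0.5012, 0.0794, 0.0361]
tcp_rot: [[0.997, -0.0, 0.077], [-0.077, -0.0, 0.997], [-0.0, -1.0, -0.0]]
force: [0.3, -2.7, -0.1]
opening: 1.007
```

>>> send_rows:
  moves: "87 0 0 0.3 0"

```text
time_s: 23.72
position: [0.5012, 0.0797, 0.0361]
tcp_rot: [[0.997, -0.0, 0.077], [-0.077, -0.0, 0.997], [-0.0, -1.0, -0.0]]
force: [-0.7, -0.9, -0.4]
opening: 0.997
```

```bash
python3 - <<'E'
from h import *
p=fz(2);W=world(p);z=W[...,2]
a=(W[...,:2]-B)@bu*1000;b=(W[...,:2]-B)@bn*1000
S=(z>.045)&(z<.06)&(abs(b)<45)&(a>100)&(a<190);C=(z>.072)&(z<.088)&(abs(b)<45)&(a>0)&(a<190)
print('stop near edge along',np.percentile(a[S],[1,5,50]).round(1),'case head along',np.percentile(a[C],[95,99,100]).round(1))
# by rows
for r in range(200,230,5): print(r,a[r][S[r]].min() if S[r].any() else None,a[r][C[r]].max() if C[r].any() else None)
E
```

```text
first [ -0.61   0.36  -0.99 501.18  79.69  36.14  23.72] mean [  0.19   0.44  -1.5  501.18  79.72  36.14  23.74]
stop near edge along [142.  142.4 146.9] case head along [132.  135.6 136.9]
200 143.6292916586447 135.23794071564066
205 143.30548036850251 134.3128554431037
210 142.33223748835377 135.96246197091605
215 144.9198067435771 135.68121900022084
220 143.81698113717948 134.82105570741817
225 142.86328875231376 136.89115907200159
```

>>> send_rows:
  moves: "87 0 0 0.3 0; 87 0 0 0.3 0"

```text
time_s: 23.98
position: [0.5012, 0.0803, 0.0361]
tcp_rot: [[0.997, -0.0, 0.077], [-0.077, -0.0, 0.997], [-0.0, -1.0, -0.0]]
force: [0.4, -1.5, -0.5]
opening: 0.998
```

>>> send_rows:
  moves: "87 0 0 0.3 0"

```text
time_s: 24.07
position: [0.5013, 0.0806, 0.0361]
tcp_rot: [[0.997, -0.0, 0.077], [-0.077, -0.0, 0.997], [-0.0, -1.0, -0.0]]
force: [-0.3, -2.2, -0.7]
opening: 1.0
```

>>> send_rows:
  moves: "87 0 0 0.3 0"

```text
time_s: 24.15
position: [0.5013, 0.0809, 0.0361]
tcp_rot: [[0.997, -0.0, 0.077], [-0.077, -0.0, 0.997], [-0.0, -1.0, -0.0]]
force: [0.1, -1.9, -0.5]
opening: 1.003
```

>>> send_rows:
  moves: "87 0 0 0.3 0"

```text
time_s: 24.23
position: [0.5013, 0.0812, 0.0361]
tcp_rot: [[0.997, -0.0, 0.077], [-0.077, 0.0, 0.997], [-0.0, -1.0, 0.0]]
force: [0.8, -1.0, -0.8]
opening: 1.003
```

>>> send_rows:
  moves: "87 0 0 0.3 0"

```text
time_s: 24.32
position: [0.5014, 0.0815, 0.0361]
tcp_rot: [[0.997, -0.0, 0.077], [-0.077, 0.0, 0.997], [-0.0, -1.0, 0.0]]
force: [0.1, -1.3, -0.4]
opening: 1.002
```

>>> send_rows:
  moves: "87 0 0 0.3 0"

```text
time_s: 24.4
position: [0.5014, 0.0819, 0.0361]
tcp_rot: [[0.997, -0.0, 0.077], [-0.077, 0.0, 0.997], [-0.0, -1.0, 0.0]]
force: [-0.8, -1.4, -0.2]
opening: 0.996
```

>>> send_rows:
  moves: "87 0 0 0.3 0"

```text
time_s: 24.48
position: [0.5014, 0.0821, 0.0361]
tcp_rot: [[0.997, -0.0, 0.077], [-0.077, 0.0, 0.997], [-0.0, -1.0, 0.0]]
force: [0.4, -1.8, 0.1]
opening: 0.999
```

>>> send_rows:
  moves: "87 0 0 0.3 0"

```text
time_s: 24.57
position: [0.5014, 0.0824, 0.0361]
tcp_rot: [[0.997, -0.0, 0.077], [-0.077, 0.0, 0.997], [-0.0, -1.0, 0.0]]
force: [0.5, -1.9, -0.6]
opening: 1.001
```

>>> send_rows:
  moves: "87 0 0 0.3 0"

```text
time_s: 24.65
position: [0.5014, 0.0827, 0.0361]
tcp_rot: [[0.997, -0.0, 0.077], [-0.077, 0.0, 0.997], [-0.0, -1.0, 0.0]]
force: [0.5, -1.5, -0.5]
opening: 1.004
```

>>> send_rows:
  moves: "87 0 0 0.3 0"

```text
time_s: 24.73
position: [0.5015, 0.083, 0.0361]
tcp_rot: [[0.997, -0.0, 0.077], [-0.077, 0.0, 0.997], [-0.0, -1.0, 0.0]]
force: [-1.0, -1.1, -0.9]
opening: 1.001
```

>>> send_rows:
  moves: "87 0 0 0.3 0"

```text
time_s: 24.82
position: [0.5015, 0.0833, 0.0361]
tcp_rot: [[0.997, -0.0, 0.077], [-0.077, 0.0, 0.997], [-0.0, -1.0, -0.0]]
force: [-0.4, -2.0, -0.6]
opening: 1.0
```

>>> send_rows:
  moves: "87 0 0 0.3 0"

```text
time_s: 24.9
position: [0.5015, 0.0836, 0.0361]
tcp_rot: [[0.997, -0.0, 0.077], [-0.077, -0.0, 0.997], [-0.0, -1.0, -0.0]]
force: [0.1, -1.6, -1.1]
opening: 0.999
```

>>> send_rows:
  moves: "87 0 0 0.3 0"

```text
time_s: 24.98
position: [0.5015, 0.0839, 0.0361]
tcp_rot: [[0.997, -0.0, 0.077], [-0.077, -0.0, 0.997], [-0.0, -1.0, -0.0]]
force: [-0.6, -1.5, -1.2]
opening: 0.997
```

>>> send_rows:
  moves: "87 0 0 0.3 0"

```text
time_s: 25.07
position: [0.5015, 0.0842, 0.0361]
tcp_rot: [[0.997, -0.0, 0.077], [-0.077, 0.0, 0.997], [-0.0, -1.0, 0.0]]
force: [-0.8, -0.9, -0.9]
opening: 0.999
```

>>> send_rows:
  moves: "87 0 0 0.3 0"

```text
time_s: 25.15
position: [0.5015, 0.0845, 0.0361]
tcp_rot: [[0.997, -0.0, 0.077], [-0.077, -0.0, 0.997], [-0.0, -1.0, -0.0]]
force: [-0.0, -1.3, -1.1]
opening: 1.004
```

```bash
cat > gap.py <<'E'
from h import *
p=fz(2);W=world(p);z=W[...,2]
a=(W[...,:2]-B)@bu*1000;b=(W[...,:2]-B)@bn*1000
S=(z>.045)&(z<.06)&(abs(b)<45)&(a>100)&(a<190);C=(z>.072)&(z<.088)&(abs(b)<45)&(a>0)&(a<190)
print('stop along near/far pct',np.percentile(a[S],[1,5,50,95,99]).round(1),'case head',np.percentile(a[C],[95,99,100]).round(1))
E
python3 gap.py
```

```text
first [  0.07   1.06  -1.32 501.54  84.51  36.13  25.15] mean [  0.21   0.96  -1.02 501.56  84.53  36.13  25.17]
stop along near/far pct [145.3 145.6 148.7 151.9 152.4] case head [137.  140.6 141.9]
```

>>> send_rows:
  moves: "87 0 0 0.3 0"

```text
time_s: 25.33
position: [0.5016, 0.0848, 0.0362]
tcp_rot: [[0.997, 0.0, 0.077], [-0.077, -0.0, 0.997], [0.0, -1.0, -0.0]]
force: [-0.0, -0.9, -0.6]
opening: 1.001
```

>>> send_rows:
  moves: "87 0 0 0.3 0"

```text
time_s: 25.42
position: [0.5016, 0.0851, 0.0362]
tcp_rot: [[0.997, -0.0, 0.077], [-0.077, -0.0, 0.997], [-0.0, -1.0, -0.0]]
force: [0.7, -1.5, -1.6]
opening: 0.997
```

>>> send_rows:
  moves: "87 0 0 0.3 0"

```text
time_s: 25.5
position: [0.5016, 0.0852, 0.0362]
tcp_rot: [[0.997, -0.0, 0.077], [-0.077, -0.0, 0.997], [-0.0, -1.0, -0.0]]
force: [-0.5, -4.3, 0.1]
opening: 1.004
```

```bash
python3 -c "
from h import *
fz(4)"
```

```text
first [ -0.13  -0.08  -4.27 501.63  85.15  36.18  25.5 ] mean [ -0.13   0.24  -4.17 501.64  85.13  36.18  25.58]
```

>>> send_rows:
  moves: "87 0 0 0.15 0"

```text
time_s: 25.78
position: [0.5016, 0.0852, 0.0362]
tcp_rot: [[0.997, -0.0, 0.077], [-0.077, -0.0, 0.997], [-0.0, -1.0, -0.0]]
force: [-0.2, -5.8, 0.4]
opening: 0.996
```

```bash
python3 gap.py;python3 -c "
from h import *
fz(3)"
```

```text
first [  0.23  -0.35  -5.82 501.63  85.16  36.19  25.78] mean [  0.38  -0.16  -5.54 501.62  85.15  36.19  25.81]
stop along near/far pct [145.3 145.7 148.9 152.1 152.5] case head [137.7 141.  142.2]
first [  0.34   0.09  -5.53 501.61  85.15  36.19  25.88] mean [ -0.03   0.03  -5.29 501.6   85.16  36.19  25.93]
```

>>> send_rows:
  moves: "87 0 0 -0.3 0; 87 0 0 -1 0; 87 0 0 -4 0; 87 0 0 -10 0; 87 0 0 -20 0; 87 0 0 -20 0; 87 0 -30 0 0; 87 0 -30 0 0; 87 0 -40 0 0; 87 0 -40 -30 0; 87 0 0 -40 0; 87 0 0 -40 0; 87 0 0 -40 0; 87 0 0 0 0; 87 0 0 0 0; 87 0 0 0 0"

```text
time_s: 27.37
position: [0.4856, -0.1142, 0.1693]
tcp_rot: [[0.997, -0.001, 0.078], [-0.078, 0.001, 0.997], [-0.001, -1.0, 0.001]]
force: [-0.3, 0.8, 0.3]
opening: 0.997
```

```bash
python3 gap.py; python3 - <<'E'
from h import *
case(('top','side'))
t=capture('top');d=capture('side')
for n,p in (('top',t),('side',d)):
    for k in ['dropper','dish','coverbox','phone','reagent']:
        for m in mark_of(p,k)[:1]: print(n,k,round(m['p'],2),np.round(m['pixel']),ray(p,m['pixel'],0))
a=cv2.resize(t['image'][170:260,235:365],None,fx=4,fy=4);b=cv2.resize(d['image'][150:290,190:400],(520,347))
cv2.imwrite('pics/fin.png',np.vstack([a[:, :520],b])[:600])
E
```

```text
first [  -0.31   -0.33    0.77  485.63 -114.16  169.28   27.37] mean [   0.26   -0.12    0.33  485.63 -113.76  169.24   27.39]
stop along near/far pct [145.2 145.9 148.8 151.9 152.3] case head [134.8 140.5 142.2]
top 1913 c [0.5083 0.1688] wh [150.  110.3] ang 85.7 z 0.0794 slope deg [-0.1 -0.1] | bay frame along,across mm 67.4 -0.3
side 1738 c [0.5069 0.1711] wh [155.8 112.5] ang 86.1 z 0.0776 slope deg [0.5 0.3] | bay frame along,across mm 69.5 -1.9
top dropper 0.42 [258. 296.] [0.3691 0.1809 0.    ]
top dish 0.8 [158. 335.] [0.6793 0.0516 0.    ]
top coverbox 0.57 [171. 294.] [0.6419 0.1829 0.    ]
top phone 0.96 [200. 211.] [0.5572 0.443  0.    ]
top reagent 0.71 [161. 419.] [ 0.6634 -0.218   0.    ]
side dropper 0.64 [244. 234.] [0.3719 0.1882 0.    ]
side dish 0.98 [222. 369.] [0.6792 0.0461 0.    ]
side phone 0.65 [173. 244.] [0.5602 0.4383 0.    ]
side reagent 0.84 [283. 448.] [ 0.661  -0.2165  0.    ]
```

View pics/fin.png

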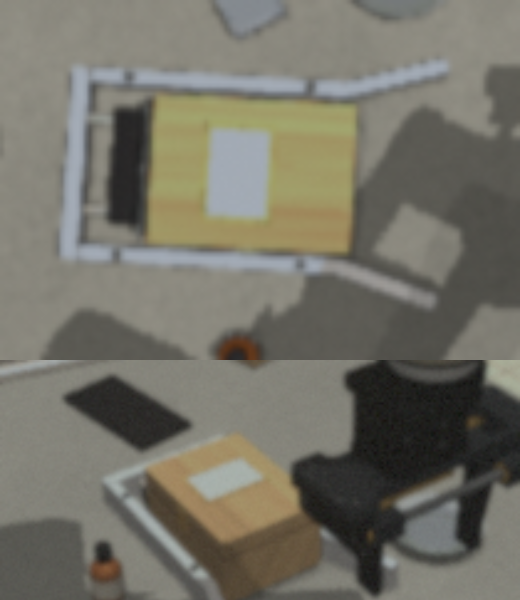

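```bash
python3 -c "
from rig import *
print(hand_in())"
```

```text
the job is handed in; nothing more can be done
None
```

The case lies lid up on its feet in the bay with its top end against the end stop, and I have handed the job in. That took about 27 s of the 72 s allowed.

- **Tipping:** I held the upper lid edge between the two open fingers. The rear finger pushed the case past its balance point, and the front finger braced the top end as I lowered it. It tilted evenly up to the last reading at 61° and was lying flat at the next look. I did not measure the final few degrees, where the bracing ends.
- **Sliding in:** I pushed on the foot end with both fingers and steered it about 20 mm sideways to line up with the bay. I then advanced in 0.3 mm steps. The push force was about 1.5 N while sliding, rose to 4.2 N and then 5.4 N with no further movement, and I backed the arm straight off.
- **Final checks:**
  - The case is flat, with its lid about 79 mm above the bench.
  - It is centred to within about 2 mm and aligned with the bay to within about 0.5°.
  - The stop's edges read the same, within 0.4 mm, just before contact, while pressing and after release.
  - The arm was clear of everything.

**Less certain:**
- The top camera still shows about 3 mm between the case's head and the visible part of the stop. I put this down to the taller case hiding the stop's near edge, and rely on the force rise as proof of contact.
- The position networks differ between looks by up to about 13 mm for the cover box and dropper. They did not find the cover box in the last side view. I take this as network noise, because the arm did not come near either object.

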